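# Put the ground parallel back in its case and snap the lid shut

## Task

Put the ground parallel that lies on the bench into the empty bay of its grey case, flat in its two cradles beside its mate, and let go of it while the lid is still open. Then swing the lid down and press it fully home at its front, so that its sprung tab snaps behind the front rim and the lid stays shut on its own. Leave the mate and the other things on the bench where they lie.

Things in the scene. Friction and masses are not known exactly. Their poses are not given: they have to be found in the camera images.
- parallel_out: loose ground parallel on the bench, to be put away: plain pale steel bar 16 (x) x 120 (y, long) x 24 mm (z), 0.25 to 0.46 kg, lying on its 16 mm wide side; the only such bar outside the case. Origin at the centre of its underside. Its long axis starts within 20 degrees of world y (sideways); it lies left or right of the case.
- parallel_in: its mate, an identical bar 16 x 120 x 24 mm, already lying in the case's far bay; origin at the centre of its underside. Leave it there.
- case: grey flat case, fixed, 186 (x) x 148 (y) x 40 mm high without lid, walls 5, floor 6 mm thick. Origin at the centre of its underside; -x is its front (towards world -y, the right, within 15 degrees), +x its hinge side (left), +y faces the robot. Two bays along x, centred at y = +30 (near, empty) and -30 mm (far, mate). In the middle of the front wall's top a rim juts 5 mm inward, 4 mm thick: the lid's tab snaps behind (under) it.
- bay_empty (a point): centre of the empty bay on the case's inner floor (case x 4, y 30, z 6 mm), axes as the case: the parallel's underside centre belongs here, long axis along x. Low black U cradles at both ends, at 50 to 70 mm from this point: cheeks 10 mm high, 26 mm apart, end stops 140 mm apart; clear floor between. Side wall 39 mm away in y, the mate's face 52 mm.
- lid (a joint): lid angle, rad: 0 = shut; starts at 1.02 to 1.12, stops at 1.18, so it leans over the case to the right: an upright gripper does not fit under it, one tilted 30 to 40 degrees, leaning to the right, does. Sprung open (1 N at the edge), held at its start by friction; let go before the tab catches, it stays ajar or rises again. The tab rides on the rim from 0.08, takes up to 12 N down near the pad, catches at 0.03; caught, it stays under 0.015.
- hinge_line (a point): middle of the lid's hinge axis, at case x = +93, y = 0, z = 43 mm; the axis runs along case y; axes as the case. The lid is a plate 186 x 148 x 5 mm, 0.15 kg; its outer face lies 3 mm outside the axis and its front edge is 186 mm from it. The steel tab, 40 mm wide, hangs 25 mm under the lid's front edge in the middle.
- lid_pad (a point): top of the round black thumb pad, 22 mm wide, on the lid's outer face in the middle of its front edge, 172 mm from the hinge axis: press here. It moves with the lid; its axes are the lid's (x from front edge to hinge, z out of the outer face).
- dial: dial indicator lying on its back, 127 x 62 x 21 mm: bystander, leave it alone; origin at the centre of its underside
- coupler: standing hydraulic coupler, 25 mm across, 65 mm high: bystander, leave it alone; origin at the centre of its underside
- eyebolt: lifting eye bolt, 76 x 45 x 26 mm: bystander, leave it alone; origin at the centre of its underside
- t_nut: black T-nut, 32 x 28 x 20 mm: bystander, leave it alone; origin at the centre of its underside
There are look-alikes about, which are no part of the job. There is more than one size of the case; the one meant has the size given above.

How it is judged:
On the way, in this order (a step that is already met when the one before it is completed fails the run):
1. the parallel lies flat in the empty bay, let go, with the lid still open (x of parallel_out in the frame of case between -0.011 and 0.019 m and y of parallel_out in the frame of case between 0.022 and 0.038 m and z of parallel_out in the frame of case below 0.009 m and angle between parallel_out's own z axis and vertical below 0.06 rad and angle between the y axis of parallel_out and the x axis of case, either way round below 0.1 rad and contact force between the fingers and parallel_out below 0.1 N and value of joint lid above 0.5 rad), for 0.2 s.
2. the lid is fully shut with its tab behind the rim (value of joint lid below 0.022 rad), for 0.2 s.
At the end, for the whole second after the job is handed in: Both parallels lie flat in their own bays of the case (within 8 mm sideways, 15 mm lengthways, 6 degrees), at rest, and the lid is shut and stays shut by its tab, within 0.022 rad (4 mm at its front edge), with nothing touching it (x of parallel_out in the frame of case between -0.011 and 0.019 m and y of parallel_out in the frame of case between 0.022 and 0.038 m and z of each of parallel_out, parallel_in in the frame of case below 0.009 m and angle between each of parallel_out, parallel_in's own z axis and vertical below 0.06 rad and angle between the y axis of each of parallel_out, parallel_in and the x axis of case, either way round below 0.1 rad and x of parallel_in in the frame of case between -0.011 and 0.019 m and y of parallel_in in the frame of case between -0.038 and -0.022 m and value of joint lid below 0.022 rad and linear speed of parallel_out below 0.02 m/s).
It fails at once if another thing on the bench was pushed more than 3 cm (distance of any of dial, coupler, eyebolt, t_nut from where it was at the start of the episode above 0.03 m).
It fails at once if the mate was lifted out of its bay (z of parallel_in in the frame of case above 0.03 m).
It also fails if it takes over 64 s, if anything falls off the work surface, if the arm or the gripper's body presses on something with over 40 N, if the wrist force passes 120 N, or if a joint passes its speed limit or range.

## Robot

A 6-joint arm with a two-finger parallel gripper is mounted at the origin on the work surface; the furniture and walls round the work are solid. World frame = base frame: x ahead of the robot, y to its left, z up, the work surface at z = 0. Lengths are in m, angles in rad, forces in N, time in s.
With the tool pointing down it reaches from about 0.375 to 0.925 m from the base axis. Payload 5.7 kg.
Tool frame: the origin (TCP) lies midway between the tips of the shut fingers; the grasp point (between the pads) lies 19 mm behind it; z points along the fingers, y is the line along which they close (so a half turn about z gives the same grasp; the last joint's range is limited). The gripper opens to 88 mm and grips with 3 to 60 N. Pads are 20 mm wide; open, the fingers measure 115 mm over their backs; the gripper's body (75 mm by 178 mm) begins 61 mm behind the grasp point.
Start: joints at [0.693, 0.359, 1.51, -0, 1.272, -0.115], TCP at [0.415, 0.434, 0.202] pointing down, gripper open.
Joint ranges: [-2.97, 2.97], [-1.01, 2.36], [0.21, 2.38], [-0.96, 4.11], [0.2, 2.71], [-2.98, 2.98]. Speed limits (rad/s): [2.39, 2.39, 3.14, 3.14, 3.14, 3.14].

## Interface

Orientations are given as a unit quaternion [x, y, z, w].
In Python, from bench import move_ptp, servo_line, goto_joints, move_gripper, sleep, inverse_kinematics, capture, PlanningError, close_job, spot_in, silhouettes, current_clock, current_joint_pos, current_qvel, current_joint_torque, current_position, current_orientation, current_force, current_torque, current_finger_gap, current_grip_force gives the robot as it stands. Calls block until the motion is done:
- move_ptp(position, orientation): joint-space move of the TCP to a pose.
- servo_line(position, orientation=None, rate=0.15, contact_N=None): straight line of the TCP; orientation=None keeps the orientation; rate is the mean speed in m/s. With contact_N (N) it stops when the force on the tool has changed by that much, and returns True; else False.
- goto_joints(angles): joint-space move.
- move_gripper(opening): finger opening in m; the grip force is fixed at half the most; returns when the fingers have stopped.
- sleep(seconds).
- inverse_kinematics(position, orientation): joint angles nearest the present ones, or None.
- capture(name): name is "side" or "top" or "wrist"; returns a dict with "image" (384x512x3 uint8, blue, green, red), "range_z" (384x512 float32, m along the optical axis (not along the pixel's ray), 0 where there is no reading), "intrinsics" (3x3 intrinsics, pixels), "R" (3x3) and "t" (3): a world point X has camera coordinates R X + t. Camera axes: x right, y down, z forward; pixel columns grow to the right and rows downward; lengths in m; the calibration is good to about 2 mm. A picture is of the moment at which its call begins.
A pose or a line that the arm cannot do raises PlanningError and nothing moves.
- close_job(): hands the job in; it is judged then, once.
Trained networks look in the newest picture that a camera, given by its name, has taken for a name from the list of things; names that differ only in an ending like _2 or _b are one class to them, and where a whole thing is asked for, a point or a joint stands for the part that bears it (a point fixed in the world has none). Each returns a list of dicts, best first, with "conf" (0 to 1); they miss things now and then, are a little off and sometimes report something else, mostly with a low value. They report only what shows in the picture. A call takes as long as a camera call. They do not tell look-alikes from the thing itself.
- spot_in(camera, query): "xy" ([column, row] in pixels, amid what is visible of it).
- silhouettes(camera, query): "region" (384x512 bool, what is visible of it) and "xy" ([column, row] in pixels, amid what is visible of it).
Readings, each from a call of its own:
- current_clock(): time.
- current_joint_pos(): joint angles.
- current_qvel(): joint speeds.
- current_joint_torque(): joint torques, N m.
- current_position(): TCP position.
- current_orientation(): TCP orientation.
- current_force(): force on the tool from outside, world axes, zero at the start.
- current_torque(): the same for the moment, N m.
- current_finger_gap(): finger opening in m.
- current_grip_force(): force on a finger pad.
Only numpy, scipy, OpenCV 4.12 (cv2) and the standard library are available. Lean on these libraries where they do the work, as an engineer would, in place of code of your own. Each camera call takes 0.05 s, during which the arm holds its last target. There are 200 camera calls.

## Working session

There is one attempt and no reset: what is moved stays moved. The work goes in short steps, each a Python script; the robot and the scene stay as the last script left them, time stands still between calls to the robot, and variables do not carry over. Pictures are saved under pics/ and viewed, at most 10 in all, crops included, and the job is handed in when it is done.

```bash
ls; mkdir -p pics; cat > h.py <<'E'
import numpy as np, cv2
from bench import *
def cloud(c):
    K=c["intrinsics"];z=c["range_z"];v,u=np.mgrid[0:384,0:512]
    P=np.stack([(u-K[0,2])/K[0,0]*z,(v-K[1,2])/K[1,1]*z,z],-1)
    W=(P-c["t"])@c["R"]; W[z<=0]=np.nan
    return W
E
python3 - <<'E'
from h import *
ims=[]
for n in ["top","side"]:
    c=capture(n); np.savez(n+".npz",**c); W=cloud(c)
    cv2.imwrite(f"pics/{n}0.png",cv2.resize(c["image"],(800,600)))
    print(n,"cam",-c["R"].T@c["t"])
    for q in ["parallel_out","case","lid","lid_pad","dial","coupler","eyebolt","t_nut"]:
        for d in silhouettes(n,q)[:4]:
            r=d["region"]; p=W[r]; 
            print(q,round(d["conf"],2),np.round(d["xy"]),r.sum(),np.round(np.nanmedian(p,0),3),np.round(np.nanpercentile(p[:,2],[5,95]),3))
print(current_clock())
E
```

```text
pics
top cam [ 0.17765169 -0.01595206  1.05051692]
parallel_out 0.69 [328. 203.] 329 [ 0.463 -0.237  0.023] [0.002 0.027]
case 0.98 [347. 305.] 1950 [ 0.184 -0.289  0.031] [0.027 0.034]
case 0.83 [242. 156.] 3788 [0.56  0.029 0.043] [0.004 0.199]
lid 0.69 [232. 145.] 1927 [0.566 0.057 0.141] [0.052 0.204]
lid 0.68 [344. 306.] 1886 [ 0.184 -0.29   0.031] [0.028 0.034]
lid_pad 0.86 [232. 140.] 1799 [0.564 0.057 0.145] [0.062 0.204]
lid_pad 0.82 [350. 306.] 1853 [ 0.184 -0.291  0.031] [0.028 0.034]
dial 0.77 [152. 170.] 356 [0.514 0.296 0.022] [0.011 0.025]
coupler 0.61 [337. 124.] 70 [ 0.7   -0.238  0.045] [0.017 0.065]
eyebolt 0.74 [180. 115.] 167 [0.695 0.242 0.015] [0.008 0.023]
t_nut 0.6 [207. 212.] 125 [0.395 0.118 0.018] [0.    0.024]
t_nut 0.39 [233. 142.] 1873 [0.564 0.057 0.143] [0.057 0.204]
side cam [-0.14410133 -0.16430454  0.90601054]
case 0.96 [268. 155.] 2983 [0.561 0.032 0.027] [0.004 0.194]
case 0.89 [352. 302.] 2362 [ 0.178 -0.291  0.03 ] [0.013 0.033]
case 0.31 [274. 148.] 261 [0.598 0.025 0.026] [0.007 0.033]
lid 0.8 [262. 130.] 1032 [0.561 0.056 0.144] [0.057 0.204]
lid 0.71 [349. 299.] 2084 [ 0.182 -0.292  0.031] [0.028 0.033]
lid 0.37 [216. 119.] 68 [0.699 0.248 0.015] [0.01  0.024]
lid_pad 0.78 [262. 128.] 1000 [0.561 0.055 0.146] [0.061 0.205]
lid_pad 0.72 [351. 303.] 2150 [ 0.183 -0.292  0.03 ] [0.027 0.033]
dial 0.5 [189. 150.] 291 [0.508 0.293 0.02 ] [0.008 0.024]
coupler 0.59 [363. 142.] 96 [ 0.7  -0.24  0.04] [0.012 0.065]
eyebolt 0.24 [264. 128.] 985 [0.561 0.055 0.146] [0.063 0.204]
t_nut 0.62 [226. 193.] 80 [0.391 0.118 0.019] [0.008 0.023]
0.9
```

View pics/top0.png

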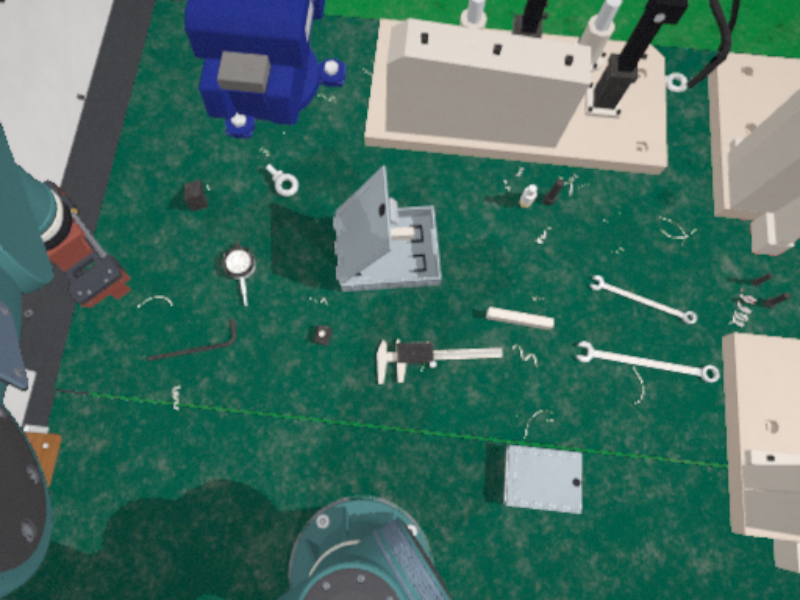

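View pics/side0.png

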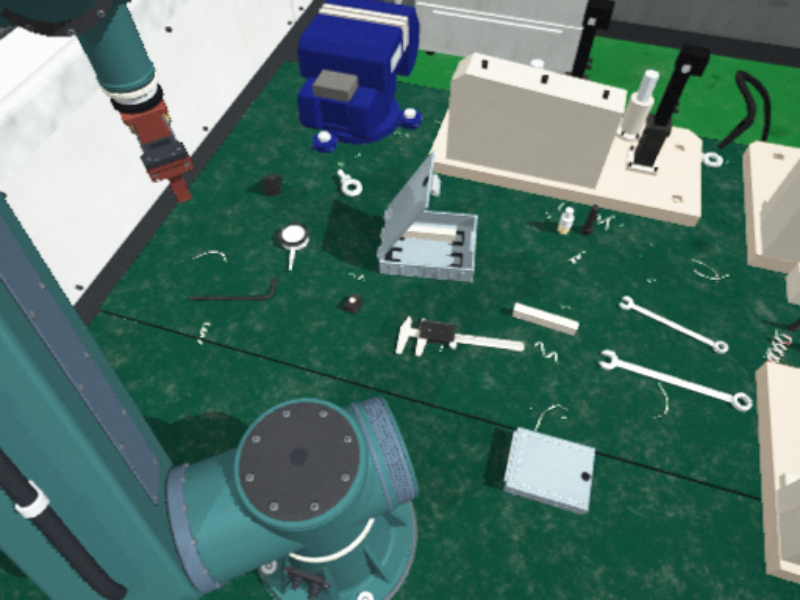

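The top view at 800 px shows these:
- **Loose bar:** the only pale plain bar on the bench is at (520,318).
- **Possible look-alikes for the bar:** its mate inside the case at (405,232), the wrenches at (640,305) and (650,362), and the caliper at (440,353).
- **Case:** the open one is at (388,245). The shut one at (543,478) is the smaller look-alike.

Next I'll fit the bar and case poses and check the bar in a crop.

```bash
cat >> h.py <<'E'
from scipy.optimize import least_squares
from scipy.spatial.transform import Rotation as Rot
def fit_case(P,x0):
    """P Nx3 world points near wall-top height; x0=(cx,cy,yaw of case x)"""
    P=P[(P[:,2]>.034)&(P[:,2]<.045)&(np.hypot(P[:,0]-x0[0],P[:,1]-x0[1])<.135)]
    def sd(q,a,b): 
        d=np.abs(q)-[a,b]; return np.linalg.norm(np.maximum(d,0),axis=1)+np.minimum(d.max(1),0)
    def res(p):
        c,s=np.cos(p[2]),np.sin(p[2]); q=(P[:,:2]-p[:2])@np.array([[c,-s],[s,c]])
        return np.abs(sd(q,.0905,.0715))   # wall centre line
    best=min((least_squares(res,[x0[0]+dx,x0[1]+dy,x0[2]+t],loss="cauchy",f_scale=.003) for dx in(-.015,0,.015) for dy in(-.015,0,.015) for t in(-.15,0,.15)),key=lambda r:r.cost)
    r=res(best.x); return best.x,len(P),np.median(r)
def fit_bar(P,c0):
    P=P[(np.linalg.norm(P[:,:2]-c0,axis=1)<.09)&(P[:,2]>.018)&(P[:,2]<.032)]
    (cx,cy),(w,h),a=cv2.minAreaRect(P[:,:2].astype(np.float32))
    m=P[:,:2].mean(0);u=np.linalg.svd(P[:,:2]-m,full_matrices=False)[2][0]; u=u*np.sign(u[1])
    return np.array([cx,cy]),m,np.arctan2(u[1],u[0]),sorted((w,h)),np.median(P[:,2]),len(P)
E
python3 - <<'E'
from h import *
for n in ["top","side"]:
    c=dict(np.load(n+".npz")); W=cloud(c).reshape(-1,3); W=W[~np.isnan(W[:,0])]
    print(n,fit_case(W,[.56,.03,1.57]),fit_bar(W,[.463,-.237]))
c=dict(np.load("top.npz"))["image"]
a=cv2.resize(c[180:230,290:370],(640,400),interpolation=2)
cv2.imwrite("pics/crop.png",a)
E
```

```text
top (array([0.57275415, 0.02054704, 1.75614739]), 338, np.float64(0.0017399055347129683)) (array([ 0.43159226, -0.23650996]), array([ 0.46365049, -0.23980101]), np.float64(1.453331278014077), [0.08628818392753601, 0.11922949552536011], np.float64(0.023922175350846016), 259)
side (array([0.5721437 , 0.02080503, 1.75197869]), 316, np.float64(0.0016946398835008258)) (array([ 0.44686273, -0.23228863]), array([ 0.46404032, -0.23883429]), np.float64(1.4836054200804814), [0.08231783658266068, 0.11776796728372574], np.float64(0.02363629419237772), 237)
```

View pics/crop.png

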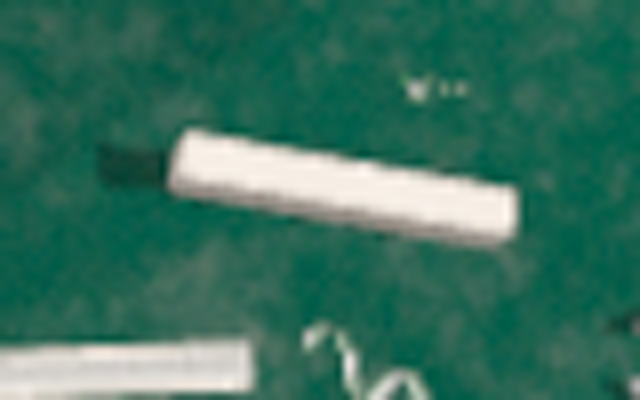

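The crop shows a plain pale bar with no markings, at about (343,187) in the crop. The caliper blade at lower left is a separate thing. I'll lift clear and look at the case and bar with the wrist camera.

```bash
cat >> h.py <<'E'
def tool(yaw,tilt,flip=1):
    """tool z = sin(tilt)*u - cos(tilt)*Z with u=(cos yaw,sin yaw); closing axis horizontal, perpendicular to u"""
    u=np.array([np.cos(yaw),np.sin(yaw),0]);z=np.sin(tilt)*u-np.cos(tilt)*np.array([0,0,1]); y=flip*np.array([-u[1],u[0],0])
    return Rot.from_matrix(np.c_[np.cross(y,z),y,z]).as_quat()
def orient(p,yaw,tilt):
    out=[]
    for f in (1,-1):
        q=tool(yaw,tilt,f); j=inverse_kinematics(p,q)
        if j is not None: out.append((abs(j[5]),f,q,np.round(j,2)))
    return out
E
python3 - <<'E'
from h import *
C=np.array([.572,.0207]);cy=1.754;u=np.array([np.cos(cy),np.sin(cy),0]);v=np.array([-u[1],u[0],0])
def cw(x,y,z): return np.r_[C,0]+x*u+y*v+[0,0,z]
b=np.array([.463,-.238,.0])
T=np.radians(35)
for nm,p,yw in [("pre",cw(-.12,.03,.20),cy),("place",cw(.004,.03,.0145),cy),("pick",b+[0,0,.0085],1.5),("view",cw(-.16,.0,.30),cy)]:
    print(nm,np.round(p,3),[(f,j) for _,f,q,j in orient(p,yw,T)])
for a in (1.07,.7,.3,0.):
    p=cw(.093-.172*np.cos(a)+.004*np.sin(a),0,.043+.172*np.sin(a)+.004*np.cos(a))
    for tl in (0,-.3,-.6): print("lid",a,tl,[(f,j) for _,f,q,j in orient(p,cy,tl)])
E
```

```text
pre [ 0.564 -0.103  0.2  ] [(1, array([-0.6 ,  0.55,  1.38,  0.42,  1.66,  2.3 ])), (-1, array([-0.6 ,  0.55,  1.38,  0.42,  1.66, -0.84]))]
place [0.542 0.019 0.014] [(1, array([-0.45,  0.7 ,  1.67,  0.52,  1.21,  2.21])), (-1, array([-0.45,  0.7 ,  1.67,  0.52,  1.21, -0.93]))]
pick [ 0.463 -0.238  0.008] [(1, array([-0.92,  0.73,  1.6 ,  0.41,  1.31,  2.09])), (-1, array([-0.92,  0.73,  1.6 ,  0.41,  1.31, -1.05]))]
view [ 0.601 -0.137  0.3  ] [(1, array([-0.61,  0.55,  1.14,  0.44,  1.89,  2.4 ])), (-1, array([-0.61,  0.55,  1.14,  0.44,  1.89, -0.74]))]
lid 1.07 0 [(1, array([-0.06,  0.32,  1.58, -0.  ,  1.24,  2.9 ])), (-1, array([-0.06,  0.32,  1.58, -0.  ,  1.24, -0.24]))]
lid 1.07 -0.3 [(-1, array([ 0.15,  0.34,  1.61, -0.32,  1.2 ,  0.08]))]
lid 1.07 -0.6 [(1, array([ 0.34,  0.42,  1.62, -0.62,  1.27, -2.74])), (-1, array([ 0.34,  0.42,  1.62, -0.62,  1.27,  0.4 ]))]
lid 0.7 0 [(1, array([-0.14,  0.37,  1.61, -0.  ,  1.16,  2.81])), (-1, array([-0.14,  0.37,  1.61, -0.  ,  1.16, -0.33]))]
lid 0.7 -0.3 [(-1, array([ 0.06,  0.38,  1.66, -0.34,  1.09,  0.03]))]
lid 0.7 -0.6 [(1, array([ 0.25,  0.45,  1.69, -0.67,  1.15, -2.75])), (-1, array([ 0.25,  0.45,  1.69, -0.67,  1.15,  0.39]))]
lid 0.3 0 [(1, array([-0.2 ,  0.45,  1.65, -0.  ,  1.04,  2.76])), (-1, array([-0.2 ,  0.45,  1.65, -0.  ,  1.04, -0.38]))]
lid 0.3 -0.3 [(-1, array([-0.  ,  0.45,  1.71, -0.36,  0.95,  0.02]))]
lid 0.3 -0.6 [(1, array([ 0.19,  0.53,  1.74, -0.73,  1.01, -2.69])), (-1, array([ 0.19,  0.53,  1.74, -0.73,  1.01,  0.45]))]
lid 0.0 0 [(1, array([-0.21,  0.52,  1.69, -0.  ,  0.93,  2.74])), (-1, array([-0.21,  0.52,  1.69, -0.  ,  0.93, -0.4 ]))]
lid 0.0 -0.3 [(-1, array([-0.02,  0.52,  1.75, -0.4 ,  0.85,  0.06]))]
lid 0.0 -0.6 [(1, array([ 0.17,  0.6 ,  1.77, -0.78,  0.93, -2.61])), (-1, array([ 0.17,  0.6 ,  1.77, -0.78,  0.93,  0.53]))]
```

```bash
python3 - <<'E'
from h import *
C=np.array([.572,.0207]);cy=1.754;u=np.array([np.cos(cy),np.sin(cy),0]);v=np.array([-u[1],u[0],0])
cw=lambda x,y,z: np.r_[C,0]+x*u+y*v+[0,0,z]
T=np.radians(35)
servo_line([.415,.434,.42],rate=.3)
move_ptp(cw(-.14,.0,.30),tool(cy,T,-1))
c=capture("wrist");np.savez("w1.npz",**c)
W=cloud(c);P=W.reshape(-1,3);P=P[~np.isnan(P[:,0])];print(len(P),P.min(0),P.max(0))
print(-c["R"].T@c["t"],fit_case(P,[.572,.0207,1.754]))
q=tool(1.5,T,-1)
move_ptp(np.array([.463,-.238,.02])-.14*Rot.from_quat(q).as_matrix()[:,2]+[0,0,.05],q)
c2=capture("wrist");np.savez("w2.npz",**c2)
W=cloud(c2)
for d in silhouettes("wrist","parallel_out")[:3]:
    p=W[d["region"]];p=p[~np.isnan(p[:,0])];print(d["conf"],d["xy"],len(p),np.median(p,0),fit_bar(p,np.median(p,0)[:2]))
cv2.imwrite("pics/w.png",np.vstack([cv2.resize(c["image"],(400,300)),cv2.resize(c2["image"],(400,300))]))
print(current_clock(),current_position())
E
```

```text
195847 [-0.01762825 -0.28923121 -0.00985684] [0.98221742 0.48288213 0.42355073]
[ 0.60497908 -0.15787506  0.49398141] (array([0.57279204, 0.01700097, 1.75233258]), 1606, np.float64(0.0015511311501887406))
0.8 [258.9, 204.3] 1374 [ 0.46406502 -0.24825384  0.02422299] (array([ 0.46420079, -0.24086219]), array([ 0.46421813, -0.24437985]), np.float64(1.4923461544021077), [0.015137609094381332, 0.11937196552753448], np.float64(0.024269064381742977), 1319)
5.1917 [ 0.45865293 -0.31725816  0.18545705]
```

View pics/w.png

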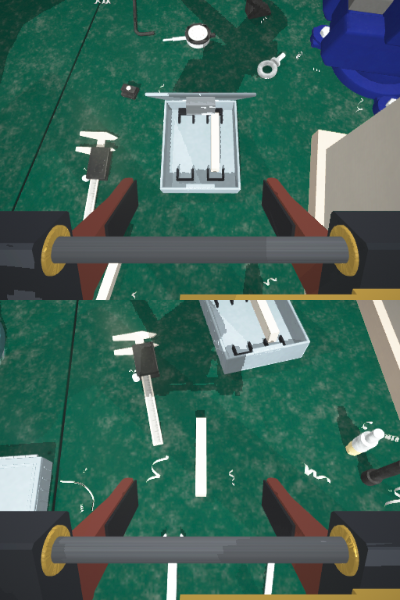

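The upper half shows the case with the empty near bay at about (185,145) and the mate at (215,140). The lower half shows the bar at (201,457) between the fingers' approach lines, with the caliper well to its left. Now I'll grasp it.

```bash
python3 - <<'E'
from h import *
C=np.array([.5728,.018]);cy=1.7525;u=np.array([np.cos(cy),np.sin(cy),0]);v=np.array([-u[1],u[0],0])
c=dict(np.load("w1.npz"));P=cloud(c).reshape(-1,3);P=P[~np.isnan(P[:,0])]
L=np.c_[(P[:,:2]-C)@u[:2],(P[:,:2]-C)@v[:2],P[:,2]]
m=L[(abs(L[:,0]-.004)<.075)&(abs(L[:,1]+.03)<.02)&(L[:,2]>.026)&(L[:,2]<.034)]
print("mate",len(m),np.median(m,0),np.percentile(m,[3,97],axis=0),np.polyfit(m[:,0],m[:,1],1))
t=dict(np.load("top.npz"));Q=cloud(t).reshape(-1,3);Q=Q[~np.isnan(Q[:,0])]
L=np.c_[(Q[:,:2]-C)@u[:2],(Q[:,:2]-C)@v[:2],Q[:,2]];m=L[(L[:,2]>.07)&(L[:,2]<.22)&(abs(L[:,0])<.12)&(abs(L[:,1])<.06)]
k=np.polyfit(m[:,2],m[:,0],1);print("lid",np.arctan2(1,-k[0]),np.polyval(k,.043),m[:,2].max())
T=np.radians(35);by=1.492
q=tool(by,T,-1);b=np.array([.4642,-.2409,.0085]);z=Rot.from_quat(q).as_matrix()[:,2]
move_gripper(.05)
move_ptp(b-.08*z,q)
print(servo_line(b,q,rate=.08,contact_N=15),current_position()-b)
move_gripper(0.0)
print("gap",current_finger_gap(),current_grip_force())
servo_line(b+[0,0,.10],q,rate=.15)
print("gap",current_finger_gap(),current_grip_force(),current_force(),current_clock())
E
```

```text
mate 766 [ 0.00301229 -0.0290783   0.03032795] [[-0.04907468 -0.0367407   0.02877378]
 [ 0.06232912 -0.02123609  0.03192127]] [-0.01359709 -0.02897637]
lid 1.0305329402752728 0.099084781795929 0.20951388667867396
False [ 0.00031805 -0.00059569  0.00024837]
gap 0.014016367100200404 30.025158193311654
gap 0.013649978367901964 29.95453757699579 [-0.50885506 -0.33845838 -3.19925705] 9.125
```

```bash
cat >> h.py <<'E'
C=np.array([.5728,.0180]);cy=1.7525;u=np.array([np.cos(cy),np.sin(cy),0]);v=np.array([-u[1],u[0],0])
cw=lambda x,y,z: np.r_[C,0]+x*u+y*v+[0,0,z]
def local(P): return np.c_[(P[:,:2]-C)@u[:2],(P[:,:2]-C)@v[:2],P[:,2]]
T=np.radians(35)
E
python3 - <<'E'
from h import *
q=tool(cy,T,-1)
p=cw(-.126,.03,.2); move_ptp(p,q)
c=capture("wrist");W=cloud(c);P=W.reshape(-1,3);P=P[~np.isnan(P[:,0])]
L=local(P)-[-.126,.03,.2]
m=L[(abs(L[:,0])<.08)&(abs(L[:,1])<.0075)&(L[:,2]<.03)&(L[:,2]>-.03)]
f=m[m[:,0]>.015]
print(len(f),"z-fit",np.polyfit(f[:,0],f[:,2],1) if len(f)>10 else None,"y-fit",np.polyfit(f[:,0],f[:,1],1),f[:,0].max())
print(fit_case(P,[*C,cy]))
cv2.imwrite("pics/w3.png",c["image"]);print(current_clock())
E
```

```text
1173 z-fit [-0.23750988  0.00960629] y-fit [-0.00824456  0.0011183 ] 0.058951271819528694
(array([0.57263363, 0.01650557, 1.75467407]), 2254, np.float64(0.0015024586719456913))
9.9667
```

View pics/w3.png

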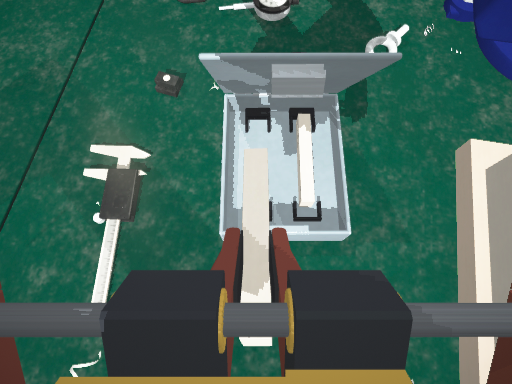

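The bar is held over the near bay at (255,215), but its far end looks lower than it should be. I'll check its pitch profile.

```bash
python3 - <<'E'
from h import *
def prof(n):
    c=capture(n);P=cloud(c).reshape(-1,3);P=P[~np.isnan(P[:,0])]
    L=local(P)-[-.126,.03,.2]
    m=L[(abs(L[:,0])<.08)&(abs(L[:,1])<.013)&(L[:,2]<.045)&(L[:,2]>-.05)]
    for x in np.arange(-.075,.08,.01):
        k=m[abs(m[:,0]-x)<.005]
        if len(k)>3: print(n,round(x,3),len(k),np.round(np.percentile(k[:,2],[5,50,95]),4),np.round(np.percentile(k[:,1],[5,50,95]),4))
prof("wrist");prof("top")
print(current_clock())
E
```

```text
wrist -0.065 141 [0.0015 0.0092 0.0164] [-0.005   0.0017  0.009 ]
wrist -0.055 139 [0.0177 0.0225 0.0241] [-0.0046  0.0026  0.0095]
wrist -0.045 127 [0.018  0.0192 0.0208] [-0.0046  0.0027  0.0094]
wrist -0.035 639 [0.0163 0.0179 0.0404] [-0.0047  0.0021  0.0094]
wrist -0.025 600 [0.0139 0.0158 0.0434] [-0.0047  0.0027  0.0093]
wrist -0.015 891 [0.0118 0.0153 0.0428] [-0.0116 -0.0001  0.0116]
wrist -0.005 612 [0.0093 0.0114 0.0294] [-0.0109  0.0015  0.0109]
wrist 0.005 414 [0.0068 0.0084 0.01  ] [-0.0044  0.0027  0.0098]
wrist 0.015 387 [0.0047 0.0061 0.0076] [-0.0046  0.0027  0.0097]
wrist 0.025 356 [0.0023 0.0038 0.0053] [-0.0047  0.0027  0.0096]
wrist 0.035 328 [-0.0001  0.0014  0.0028] [-0.0047  0.0027  0.0098]
wrist 0.045 305 [-0.0022 -0.0008  0.0007] [-0.0046  0.0027  0.0093]
wrist 0.055 226 [-0.0043 -0.003  -0.0016] [-0.0048  0.002   0.0094]
10.0667
```

The bar has pitched 0.24 rad in the grip, left end down. I'll lean the tool to 40° to take part of that out, lower until contact, and let it settle flat on release. I'll also trim y by −1.5 mm, since the camera sees the bar offset that way relative to the case.

```bash
python3 - <<'E'
from h import *
q=tool(cy+.002,np.radians(40),-1)
X,Y=.004,.0285
servo_line(cw(-.06,Y,.14),q,rate=.15)
servo_line(cw(X-.02,Y,.085),q,rate=.12)
hit=servo_line(cw(X,Y,.0155),q,rate=.05,contact_N=12)
print(hit,local(current_position()[None]),current_force(),current_clock())
np.savez("w4.npz",**(c:=capture("wrist")));cv2.imwrite("pics/w4.png",c["image"])
s=capture("side")
cv2.imwrite("pics/s4.png",cv2.resize(s["image"][90:220,200:360],(640,520)))
E
```

```text
False [[0.00377153 0.02814994 0.01614454]] [ 0.60263301 -2.15442928  5.1801398 ] 13.1417
```

View pics/w4.png

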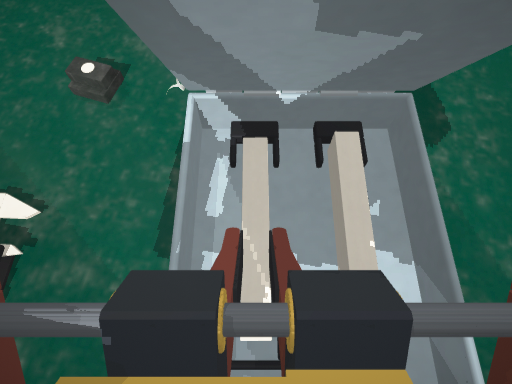

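The left end sits between the cheeks of its cradle at about (255,140), clear on both sides. I'll release it, back out and check.

```bash
python3 - <<'E'
from h import *
move_gripper(.036)
q=current_orientation()
sleep(.2)
servo_line(cw(-.045,.0285,.085),q,rate=.12)
servo_line(cw(-.14,.0285,.22),q,rate=.2)
c=capture("wrist");P=cloud(c).reshape(-1,3);P=P[~np.isnan(P[:,0])];L=local(P)
for nm,y0 in (("out",.03),("mate",-.03)):
    m=L[(abs(L[:,0]-.004)<.08)&(abs(L[:,1]-y0)<.014)&(L[:,2]>.024)&(L[:,2]<.05)]
    m=m[abs(m[:,1]-np.median(m[:,1]))<.009]
    print(nm,len(m),np.round(np.percentile(m,[2,50,98],axis=0),4).tolist(),np.polyfit(m[:,0],m[:,1],1),np.polyfit(m[:,0],m[:,2],1))
cv2.imwrite("pics/w5.png",c["image"]);print(current_clock(),fit_case(P,[*C,cy]))
E
```

```text
out 986 [[-0.0563, 0.021, 0.0286], [-0.0053, 0.0287, 0.0303], [0.0601, 0.0365, 0.032]] [0.00053294 0.02871256] [0.00368722 0.03032255]
mate 1016 [[-0.0516, -0.037, 0.0263], [0.0017, -0.0289, 0.0302], [0.0656, -0.0212, 0.0317]] [-0.00953263 -0.02890879] [0.00300389 0.0300937 ]
15.875 (array([0.57264299, 0.01665444, 1.75351615]), 2306, np.float64(0.001504406268537914))
```

View pics/w5.png

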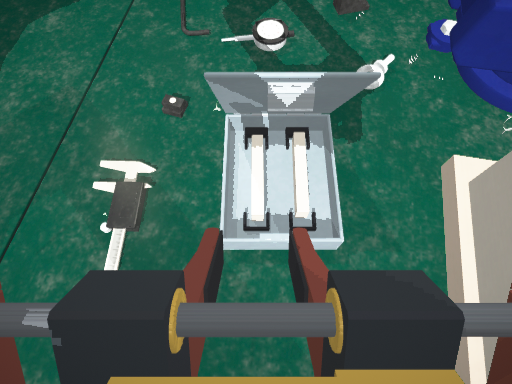

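Both bars lie flat in their bays: (255,180) for the placed one and (301,175) for the mate. The lid is still open at about 1.03. Now I'll shut the fingers, go round over the top to the lid's outer face and swing it down.

```bash
cat >> h.py <<'E'
def lidp(a,h=.005,r=.17): return cw(.093-r*np.cos(a)+h*np.sin(a),0,.043+r*np.sin(a)+h*np.cos(a))
def lq(a): return tool(cy,-.65*max(a,0),-1)
E
python3 - <<'E'
from h import *
servo_line(cw(-.14,.0285,.40),rate=.3)
move_gripper(0.)
move_ptp(cw(.06,0,.40),tool(cy,0,-1))
move_ptp(lidp(1.2,.07),lq(1.1))
print(current_clock())
servo_line(lidp(1.1,.02),lq(1.1),rate=.15)
for a in (1.0,.85,.7,.55,.4,.25,.15):
    hit=servo_line(lidp(a),lq(a),rate=.12,contact_N=25)
    print(a,hit,np.round(current_force(),1),np.round(local(current_position()[None]),3))
    if hit: break
else:
    servo_line(lidp(.12),tool(cy,0,-1),rate=.08,contact_N=25)
    print(servo_line(lidp(-.04),tool(cy,0,-1),rate=.04,contact_N=32),current_force(),local(current_position()[None]))
print(current_clock())
E
```

```text
19.0167
1.0 False [-0.4  0.2  0.1] [[ 0.006 -0.     0.189]]
0.85 False [ 0.4  0.3 -0.2] [[-0.015 -0.     0.174]]
0.7 False [-0.3  0.3  0.3] [[-0.033  0.     0.156]]
0.55 False [ 0.3 -0.1  0.4] [[-0.049  0.     0.136]]
0.4 False [-0.2  0.4 -1. ] [[-0.061  0.     0.114]]
0.25 False [-0.4  0.   0.9] [[-0.07  0.    0.09]]
0.15 False [-0.7 -0.1  0.7] [[-0.074  0.     0.074]]
False [-0.02332414  1.3176879   3.49829717] [[-7.69456224e-02  5.15751396e-05  4.09977942e-02]]
23.2083
```

```bash
python3 - <<'E'
from h import *
print(current_force(),current_position())
s=capture("side");t=capture("top")
f=lambda c,a,b:cv2.resize(c["image"][a:a+130,b:b+170],(680,520))
cv2.imwrite("pics/s6.png",cv2.resize(np.vstack([f(s,90,190),f(t,90,160)]),(392,600)))
for c in (s,t):
    P=cloud(c).reshape(-1,3);P=P[~np.isnan(P[:,0])];L=local(P)
    for x in np.arange(-.09,.1,.03):
        k=L[(abs(L[:,0]-x)<.012)&(abs(L[:,1]-.055)<.01)];print(round(x,2),len(k),np.round(np.median(k[:,2]),4) if len(k) else 0)
E
```

```text
[-0.02332414  1.3176879   3.49829717] [ 0.58665377 -0.05768821  0.04099779]
-0.09 75 0.0636
-0.06 83 0.0612
-0.03 44 0.0566
0.0 37 0.0548
0.03 43 0.0516
0.06 39 0.0495
0.09 42 0.0459
-0.09 0 0
-0.06 0 0
-0.03 0 0
0.0 0 0
0.03 0 0
0.06 4 0.0473
0.09 48 0.045
```

View pics/s6.png

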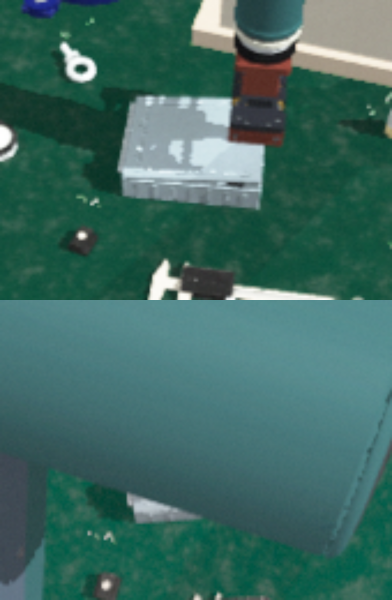

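The lid is still ajar by about 0.1 rad, yet the TCP reads lower than the lid's top. I'll check the fingers before pressing further.

```bash
python3 - <<'E'
from h import *
print(current_finger_gap(),current_clock(),current_joint_pos(),Rot.from_quat(current_orientation()).as_matrix().round(3).tolist())
s=capture("side")
cv2.imwrite("pics/s7.png",cv2.resize(s["image"][95:185,235:355],(800,600),interpolation=cv2.INTER_CUBIC))
P=cloud(s);P=P.reshape(-1,3);P=P[~np.isnan(P[:,0])];L=local(P)
for y in np.arange(-.09,.091,.02):
    print(round(y,2),[ (round(float(np.median(k[:,2])),3),len(k)) if len(k:=L[(abs(L[:,0]-x)<.01)&(abs(L[:,1]-y)<.01)]) else None for x in np.arange(-.12,.1,.02)])
E
```

```text
0.0005962717230875545 23.3083 [-2.15289988e-01  5.27852138e-01  1.69165587e+00  2.19928799e-04
  9.22399390e-01 -3.96884835e-01] [[-0.18, 0.984, -0.0], [0.984, 0.18, 0.0], [0.0, -0.0, -1.0]]
-0.09 [(0.0, 7), None, None, None, None, None, None, None, None, None, None]
-0.07 [(0.001, 9), None, None, None, (0.058, 10), (0.056, 17), (0.055, 21), (0.052, 22), (0.051, 20), (0.05, 17), (0.048, 19)]
-0.05 [(-0.0, 16), (0.0, 4), None, None, (0.058, 19), (0.056, 32), (0.055, 28), (0.053, 26), (0.051, 29), (0.049, 31), (0.048, 25)]
-0.03 [(-0.001, 28), (-0.0, 24), None, None, (0.058, 17), (0.056, 27), (0.055, 28), (0.053, 33), (0.051, 29), (0.05, 26), (0.048, 29)]
-0.01 [(-0.0, 32), (0.004, 33), None, (0.165, 3), (0.06, 37), (0.056, 32), (0.055, 29), (0.052, 28), (0.051, 28), (0.049, 29), (0.048, 31)]
0.01 [(0.271, 82), (0.239, 92), (0.062, 22), (0.194, 57), (0.315, 204), (0.057, 40), (0.055, 30), (0.053, 33), (0.051, 33), (0.049, 31), (0.048, 31)]
0.03 [(0.468, 92), (0.303, 459), (0.308, 603), (0.313, 588), (0.288, 198), (0.056, 41), (0.055, 36), (0.053, 34), (0.051, 30), (0.048, 31), (0.047, 32)]
0.05 [(0.457, 240), (0.061, 57), (0.183, 95), (0.181, 98), (0.058, 42), (0.056, 29), (0.054, 38), (0.053, 35), (0.051, 36), (0.049, 31), (0.047, 31)]
0.07 [(0.462, 139), (0.185, 152), (0.058, 156), (0.059, 161), (0.035, 116), (0.029, 102), (0.028, 98), (0.029, 90), (0.028, 95), (0.029, 98), (0.029, 87)]
0.09 [(-0.0, 32), (0.477, 272), (0.158, 96), (0.169, 82), (0.001, 50), (-0.0, 28), (0.0, 34), (-0.0, 33), (0.0, 32), (0.0, 32), (0.0, 31)]
```

View pics/s7.png

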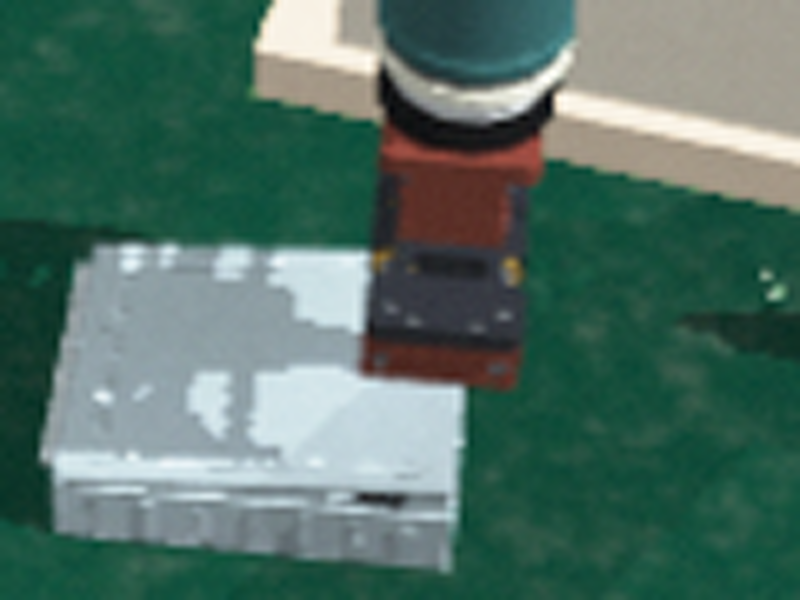

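The lid's top is planar, with a slope of about 0.09 rad, so it is ajar just before the tab reaches the rim. I'll raise the tool in steps and track the lid angle and force to see where the contact really is.

```bash
cat >> h.py <<'E'
def lidang():
    L=local(cloud(capture("side")).reshape(-1,3)); L=L[~np.isnan(L[:,0])]
    m=L[(L[:,0]>-.03)&(L[:,0]<.075)&(L[:,1]>-.06)&(L[:,1]<.055)&(L[:,2]>.037)&(L[:,2]<.12)]
    k=np.polyfit(m[:,0],m[:,2],1); return round(-np.arctan(k[0]),4),round(np.polyval(k,-.077),4)
E
python3 - <<'E'
from h import *
print(lidang())
p=current_position()
for dz in (.005,.01,.015,.02,.025,.035):
    servo_line(p+[0,0,dz],rate=.05); print(round(p[2]+dz,4),round(current_position()[2],4),np.round(current_force(),1),lidang())
print(current_clock())
E
```

```text
(np.float64(0.0851), np.float64(0.0609))
0.0461 0.0462 [-0.4  0.   0.8] (np.float64(0.1115), np.float64(0.0656))
0.0511 0.0514 [ 0.4 -0.3  1. ] (np.float64(0.1391), np.float64(0.0704))
0.0561 0.0564 [-1.  -0.1  1.5] (np.float64(0.169), np.float64(0.0754))
0.0611 0.0614 [-0.3  0.5  1.1] (np.float64(0.1972), np.float64(0.0804))
0.0661 0.0664 [0.5 0.7 1.3] (np.float64(0.221), np.float64(0.0849))
0.0761 0.0767 [0.7 0.2 0.7] (np.float64(0.2817), np.float64(0.0957))
25.3083
```

The lid follows the tool with a constant offset of about 19 mm, so something 19 mm above the reported TCP is what bears on it. I'll check where the fingertips actually are in the wrist cloud.

```bash
python3 - <<'E'
from h import *
c=capture("wrist");R=Rot.from_quat(current_orientation()).as_matrix();p=current_position()
W=cloud(c);P=W.reshape(-1,3);ok=~np.isnan(P[:,0]);Lt=(P-p)@R
print("cam in tool",(-c["R"].T@c["t"]-p)@R)
I=c["image"].reshape(-1,3).astype(int)
red=ok&(I[:,2]>I[:,1]*1.7)&(I[:,2]>50)&(abs(Lt[:,1])<.06)&(Lt[:,2]>-.1)
m=Lt[red];print(len(m),m.min(0).round(3),m.max(0).round(3))
for z in np.arange(-.09,.011,.01):
    k=m[abs(m[:,2]-z)<.005]
    if len(k)>3: print(round(z,3),len(k),np.percentile(k[:,:2],[2,98],axis=0).round(3).tolist())
L=local(P[ok]);n=L[(abs(L[:,1])<.07)&(abs(L[:,0])<.13)]
for y in (-.06,-.04,-.02,0,.02,.04,.06):
    print(y,[(round(float(np.median(k[:,2])),3),len(k)) if len(k:=n[(abs(n[:,0]-x)<.005)&(abs(n[:,1]-y)<.01)]) else None for x in np.arange(-.11,-.03,.01)])
cv2.imwrite("pics/w8.png",c["image"][150:384])
for d in spot_in("wrist","lid_pad")[:2]: print(d,W[int(d["xy"][1]),int(d["xy"][0])])
E
```

```text
cam in tool [ 0.07580274 -0.00055429 -0.18317194]
1472 [-0.001 -0.012 -0.099] [ 0.012  0.011 -0.021]
-0.08 14 [[0.011, -0.003], [0.012, 0.001]]
-0.07 135 [[0.011, -0.011], [0.012, 0.01]]
-0.06 483 [[0.011, -0.011], [0.012, 0.01]]
-0.05 305 [[0.011, -0.009], [0.012, 0.008]]
-0.04 257 [[0.01, -0.009], [0.012, 0.008]]
-0.03 211 [[0.011, -0.009], [0.012, 0.008]]
-0.02 64 [[0.011, -0.009], [0.012, 0.007]]
-0.06 [None, None, (0.096, 42), (0.096, 644), (0.093, 670), (0.09, 726), (0.193, 2122), (0.085, 671)]
-0.04 [None, None, (0.096, 39), (0.096, 648), (0.093, 664), (0.09, 748), (0.194, 3444), (0.084, 677)]
-0.02 [None, None, (0.096, 34), (0.096, 613), (0.093, 677), (0.202, 2594), (0.201, 3816), (0.192, 3879)]
0 [None, None, (0.13, 9), (0.13, 88), (0.126, 2210), (0.201, 2981), (0.201, 4521), (0.192, 4010)]
0.02 [None, None, (0.096, 38), (0.096, 575), (0.093, 713), (0.201, 2782), (0.201, 3876), (0.192, 4003)]
0.04 [None, None, (0.096, 42), (0.096, 647), (0.093, 678), (0.194, 1399), (0.194, 3425), (0.084, 670)]
0.06 [None, None, (0.096, 39), (0.096, 648), (0.093, 656), (0.09, 733), (0.193, 2211), (0.085, 667)]
{'xy': [254.9, 128.5], 'conf': 0.59} [0.57436155 0.00299227 0.07640155]
```

View pics/w8.png

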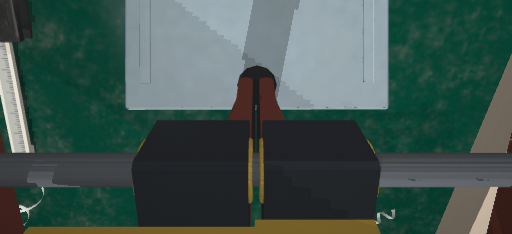

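The wrist view shows the shut fingers standing on the black pad at (257,75), over the middle of the lid's front edge. Contact is in the right place, so the tip just bears higher than the reported TCP. I'll press about 19 mm lower than before, with a force stop.

```bash
python3 - <<'E'
from h import *
q=tool(cy,0,-1)
x,_,_=local(current_position()[None])[0]
print(servo_line(cw(-.078,0,.046),q,rate=.06,contact_N=25))
for z in (.038,.034,.030,.027,.024,.021,.018,.015):
    h=servo_line(cw(-.079,0,z),q,rate=.03,contact_N=32)
    a=lidang();print(z,h,np.round(current_position()[2],4),np.round(current_force(),1),a)
    if h or a[0]<.012: break
print(current_clock())
E
```

```text
False
0.038 False 0.0383 [-0.5  2.6  4.5] (np.float64(0.0683), np.float64(0.0581))
0.034 False 0.0338 [ 0.2 -0.7 -0.2] (np.float64(0.0149), np.float64(0.0487))
0.03 False 0.0297 [ 0.1 -0.1  0.4] (np.float64(0.0105), np.float64(0.0483))
27.1917
```

```bash
python3 - <<'E'
from h import *
print(servo_line(cw(-.079,0,.018),rate=.03,contact_N=25),current_position()[2],current_force(),lidang())
servo_line(cw(-.079,0,.25),rate=.15)
sleep(.5);print(lidang());sleep(.5);print(lidang(),current_clock())
t=capture("top")
W=cloud(t)
for q in ["dial","coupler","eyebolt","t_nut"]:
    d=silhouettes("top",q)
    if d: print(q,np.nanmedian(W[d[0]["region"]],0).round(3))
E
```

```text
True 0.019787736820950155 [-1.71890311  0.84888194  9.37117534] (np.float64(-0.0365), np.float64(0.04))
(np.float64(0.0057), np.float64(0.0471))
(np.float64(0.0035), np.float64(0.047)) 30.45
coupler [ 0.702 -0.238  0.044]
```

```bash
python3 -c "
from h import *
print(lidang(),close_job())"
```

```text
the job is handed in; nothing more can be done
(np.float64(0.0068), np.float64(0.0472)) None
```

The parallel lies flat in the near bay beside its mate, let go before the lid was closed; the lid is snapped shut and holding by itself at about 0.005 rad, and the job is handed in, though only the coupler's position was re-measured at the end.

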